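Switch the ball feeder over and run the batch

TASK

The next three wooden balls must go into the other tray: press down the raised end of the seesaw gate so that it rocks right over to its other stop, and then push the post of the shutter to the left until the shutter is fully open, so that all three balls roll down into the tray at the newly lowered end. Only press and push with the fingertips: do not touch or lift the balls, let them run by themselves, and leave the other things on the table where they are.

Things in the scene. Friction and masses are not known exactly. Their poses are not given: they have to be found in the camera images.
- feeder: wooden ball feeder fixed to the table. Origin on the table top right below the seesaw pivot; x downhill along the chute (away from the robot), y left, z up. Chute: y -28 to 28 mm, x -221 to -28 mm, tops of its side walls z 162 mm (foot) to 195 mm (upper end). At its foot the seesaw gate lies across it, along y, with a plywood tray under each end.
- gate (a joint): tilt of the seesaw gate, rad, -0.28 to 0.28 (stops); pivot along feeder x, 120 mm above the table. Positive: left (+y) end up, balls run to the right tray; negative: the mirror. Over-centre: a steel weight (38 mm across, top at z 215 mm) stands mid-board, so it starts and rests on either stop; about 1 N down on the raised pad moves it and past level (0) it falls to the other stop by itself.
- pad_left (a point): top centre of the left (+y) press pad: dark 38 mm disc on the end of the 300 x 50 mm board on the +x side of the seesaw. From the pivot: 47 mm in x, 125 mm in y, 49 mm up; about 202 mm above the table when raised, 169 mm at level, 132 mm when down. Moves with the gate.
- pad_right (a point): the same for the right (-y) press pad
- shutter (a joint): slide of the aluminium shutter that holds the balls back in the chute, m: 0 closed, 0.045 fully open (stop). It opens towards the feeder +y (left), needs about 1 to 2 N and stays where it is left. The balls are let go at about 0.034.
- shutter_post (a point): top centre of the upright square aluminium post on the shutter, 14 x 14 mm, 54 mm tall, its top about 252 mm above the table. Moves with the shutter. The first ball waits about 34 mm up the chute from the post axis, its top about 182 mm above the table.
- ball0_center (a point): centre of waxed turned wooden ball 0 (34 mm across, 15 g), waiting in the chute, number 0 counted from the shutter
- ball1_center (a point): centre of waxed turned wooden ball 1 (34 mm across, 15 g), waiting in the chute, number 1 counted from the shutter
- ball2_center (a point): centre of waxed turned wooden ball 2 (34 mm across, 15 g), waiting in the chute, number 2 counted from the shutter
- tray_left (a point): centre of the inner floor of the left (+y) tray, 17 mm above the table; the tray is 110 mm in x, 135 mm in y, its rim 67 mm above the table
- tray_right (a point): centre of the inner floor of the right (-y) tray, 17 mm above the table; same size
- tape_measure: yellow tape measure, 68 x 34 x 62 mm, a bystander; origin on its underside
- sanding_block: cork sanding block, 110 x 64 x 35 mm, a bystander; origin on its underside
- glue_bottle: white glue bottle, 72 mm across, 190 mm tall, a bystander; origin on its underside
- screw_jar: clear jar with a steel lid, 72 mm across, 85 mm tall, a bystander; origin on its underside
- offcut: dark wood offcut, 160 x 45 x 22 mm, a bystander; origin on its underside
- screwdriver: screwdriver lying flat, a bystander; origin on its underside
- square: carpenter's try square lying flat, stock 120 mm, blade 190 mm, a bystander; origin on its underside

How it is judged:
On the way, in this order (a step that is already met when the one before it is completed fails the run):
1. the seesaw gate is rocked over to its other stop (distance of pad_left from where it was at the start of the episode above 0.055 m and (value of joint gate above 0.22 rad or value of joint gate below -0.22 rad)), for 0.2 s.
2. the shutter is pushed open (value of joint shutter above 0.039 m), for 0.1 s.
At the end, for the whole second after the job is handed in: The gate rests within 0.06 rad of the stop opposite to the one it started on, the shutter is at least 39 mm open, and all three balls lie at rest inside the tray at the lowered end of the gate (distance of pad_left from where it was at the start of the episode above 0.055 m and value of joint shutter above 0.039 m and ((value of joint gate above 0.22 rad and y of ball0_center in the frame of feeder between -0.24 and -0.1 m and x of ball0_center in the frame of feeder between -0.055 and 0.055 m and height (world z) of each of ball0_center, ball1_center, ball2_center below 0.07 m and y of ball1_center in the frame of feeder between -0.24 and -0.1 m and x of ball1_center in the frame of feeder between -0.055 and 0.055 m and y of ball2_center in the frame of feeder between -0.24 and -0.1 m and x of ball2_center in the frame of feeder between -0.055 and 0.055 m) or (value of joint gate below -0.22 rad and y of ball0_center in the frame of feeder between 0.1 and 0.24 m and x of ball0_center in the frame of feeder between -0.055 and 0.055 m and height (world z) of each of ball0_center, ball1_center, ball2_center below 0.07 m and y of ball1_center in the frame of feeder between 0.1 and 0.24 m and x of ball1_center in the frame of feeder between -0.055 and 0.055 m and y of ball2_center in the frame of feeder between 0.1 and 0.24 m and x of ball2_center in the frame of feeder between -0.055 and 0.055 m)) and linear speed of each of ball0, ball1, ball2 below 0.08 m/s); the robot touches nothing.
It fails at once if a ball is touched by the fingers (contact force between the fingers and ball0 above 0.3 N or contact force between the fingers and ball1 above 0.3 N or contact force between the fingers and ball2 above 0.3 N).
It fails at once if a ball is lifted (height (world z) of any of ball0_center, ball1_center, ball2_center above 0.22 m).
It fails at once if another thing on the table is moved more than 25 mm (distance of any of tape_measure, sanding_block, glue_bottle, screw_jar, offcut, screwdriver, square from where it was at the start of the episode above 0.025 m).
It also fails if it takes over 42 s, if anything falls off the work surface, if the arm or the gripper's body presses on something with over 40 N, if the wrist force passes 120 N, or if a joint passes its speed limit or range.

ROBOT

A 7-joint arm with a two-finger parallel gripper is mounted at the origin on the work surface. World frame = base frame: x ahead of the robot, y to its left, z up, the work surface at z = 0. Lengths are in m, angles in rad, forces in N, time in s.
With the tool pointing down it reaches from about 0.425 to 0.875 m from the base axis. Payload 4.7 kg.
Tool frame: the origin (TCP) lies midway between the tips of the shut fingers; the grasp point (between the pads) lies 19 mm behind it (arm.tcp_to_grasp is the distance from the TCP to the grasp point, in m); z points along the fingers, y is the line along which they close (so a half turn about z gives the same grasp; the last joint's range is limited). The gripper opens to 85 mm and grips with 20 to 120 N. Pads are 22 mm wide; open, the fingers measure 114 mm over their backs; the gripper's body (76 mm by 85 mm) begins 54 mm behind the grasp point. The pads swing forward as they close: fully open they stand 13 mm farther back than shut.
Start: joints at [-1.104, 0.321, -0.07, 1.45, 0.023, 1.371, -0.057], TCP at [0.284, 0.585, 0.231] pointing down, gripper open.
Joint ranges: [-2.86, 2.86], [-0.3, 2.09], [-1.38, 1.24], [0.06, 2.45], [-1.56, 4.7], [0.09, 2.05], [-2.69, 2.69]. Speed limits (rad/s): [2.57, 2.57, 3.14, 3.14, 3.14, 3.14, 3.14].

INTERFACE

Orientations are given as a unit quaternion [x, y, z, w].
In Python, from station import arm, viewer, ticket, finder gives the robot as it stands.
- The arm moves only by the tool step_arm, never from a script. Its argument "plan" is a list of rows, each an object with "xyz": the shift along the world's x, y, z in units of 0.08 m (1.0 is 0.08 m), a list of three; "yaw": the turn about the world's z in units of 180 degrees (1.0 is 180 degrees). A call has exactly 8 rows; each row is the pose to reach, as a shift and turn from the pose commanded when the call began, turning the shorter way round; what a row does not reach only later rows make up. A row lasts 1/12 s, in which the tool goes at most 41.7 mm and 7.16 degrees, less where a joint would pass 70% of its speed; a pose out of reach is approached as far as the arm can. A call with a number of a shift or a turn outside -1 to 1 is refused whole. A call with a gripper value outside its range is refused whole. "grip" is the gripper's target within -1 to 1 (shut at 1, half-way at 0, fully open at -1), set as the call begins (left out, the last holds). The fingers move at their own pace and stop on an object; "grip_force" is the grip in N (left out, the last holds). Time passes only in rows, so rows that repeat a pose let the fingers close, or fill a call up. It gives the time, the measured TCP pose, the force, the opening and the grip force at its end, in the units of the state.
- arm.get_state(): the state, without advancing time (a new reading comes with each control period).
- viewer.camera(name): name is "side" or "top"; returns a dict with "pixels" (420x560x3 uint8, red, green, blue), "vertical_fov" (degrees; the focal length in pixels is half the picture's height over the tangent of half this angle, whatever the lens; pixels are square), "cx", "cy" (the principal point, pixels), "extrinsics" (4x4, takes a point from camera to world coordinates). Camera axes: x right, y down, z forward; pixel columns grow to the right and rows downward; lengths in m; the calibration is good to about 2 mm. A picture is of the moment at which its call begins. There is no depth.
- ticket.close_job(): hands the job in; it is judged then, once.
Trained networks look in a picture, given as the dict that the camera call returned (one of the last four; its "shot" number tells which), for a name from the list of things; names that differ only in an ending like _2 or _b are one class to them, and where a whole thing is asked for, a point or a joint stands for the part that bears it (a point fixed in the world has none). Each returns a list of dicts, best first, with "p" (0 to 1); they miss things now and then, are a little off and sometimes report something else, mostly with a low value. They report only what shows in the picture. A call takes as long as a camera call.
- finder.silhouettes(picture, label): "pixels" (420x560 bool, what is visible of it) and "position" ([row, column] in pixels, amid what is visible of it).
The state is a dict: "t": time; "qpos": joint angles; "joint_vel": joint speeds; "joint_torque": joint torques, N m; "ee_pos": TCP position; "ee_rot": TCP orientation; "force": force on the tool from outside, world axes, zero at the start; "torque": the same for the moment, N m; "opening": finger opening in m; "gripper_force": force on a finger pad.
Only numpy, scipy, OpenCV 4.12 (cv2) and the standard library are available. Lean on these libraries where they do the work, as an engineer would, in place of code of your own. Each camera call takes 0.05 s, during which the arm holds its last target. There are 200 camera calls.

## Working session

There is one attempt and no reset: what is moved stays moved. The work goes in short steps, Python scripts to look and compute and a tool call to move; the robot and the scene stay as the last step left them, time stands still between calls to the robot, and variables do not carry over. Pictures are saved under pics/ and viewed, at most 10 in all, crops included, and the job is handed in when it is done.

Besides the shell and the picture viewer there is one more tool, called after "Emit:" as a command line: name --argument value ..., lists and objects as JSON in quotes. step_arm: Moves the arm, as the interface text tells. Shifts and turns lie within -1 to 1; 1 stands for 0.08 m of shift or 180 degrees of turn. Its arguments: {"type":"object","properties":{"plan":{"type":"array"},"grip":{"type":"number"},"grip_force":{"type":"number"}},"required":["plan"]}

```bash
mkdir -p pics; cat > h.py <<'E'
import numpy as np, cv2
from station import arm, viewer, ticket, finder
def cam(n): return viewer.camera(n)
def K(p):
    f=p["pixels"].shape[0]/2/np.tan(np.radians(p["vertical_fov"])/2); return f,p["cx"],p["cy"]
def atz(p,rc,z):
    f,cx,cy=K(p); T=np.array(p["extrinsics"])
    d=T[:3,:3]@np.array([(rc[1]-cx)/f,(rc[0]-cy)/f,1]); o=T[:3,3]
    return o+d*(z-o[2])/d[2]
def proj(p,X):
    f,cx,cy=K(p); T=np.array(p["extrinsics"]); c=T[:3,:3].T@(np.array(X)-T[:3,3])
    return [cy+f*c[1]/c[2],cx+f*c[0]/c[2]]
def save(p,n): cv2.imwrite(n,p["pixels"][:,:,::-1])
E
python3 - <<'E'
from h import *
for n in("top","side"):
    p=cam(n); save(p,f"pics/{n}0.png"); print(n,np.round(p["extrinsics"],3).tolist())
    for l,z in(("pad_left",.169),("pad_right",.169),("shutter_post",.25),("ball0_center",.165),("tray_left",.05),("tray_right",.05)):
        for r in finder.silhouettes(p,l)[:3]: print(l,round(r["p"],2),np.round(r["position"]),r["pixels"].sum(),np.round(atz(p,r["position"],z),3))
print(arm.get_state()["ee_pos"],arm.get_state()["ee_rot"])
E
```

```text
top [[0.003, -0.983, 0.184, 0.308], [-1.0, -0.005, -0.01, 0.016], [0.011, -0.184, -0.983, 1.601], [0.0, 0.0, 0.0, 1.0]]
pad_left 0.95 [220. 275.] 3104 [0.549 0.026 0.169]
pad_right 0.87 [218. 278.] 2963 [0.554 0.017 0.169]
pad_right 0.55 [234. 269.] 8784 [0.508 0.043 0.169]
shutter_post 0.65 [253. 265.] 143 [0.446 0.052 0.25 ]
shutter_post 0.21 [174. 267.] 569 [0.664 0.049 0.25 ]
ball0_center 0.43 [264. 262.] 118 [0.423 0.064 0.165]
tray_left 0.92 [233. 272.] 8906 [0.528 0.036 0.05 ]
tray_right 0.78 [232. 268.] 8616 [0.531 0.049 0.05 ]
tray_right 0.32 [220. 279.] 2905 [0.568 0.016 0.05 ]
side [[0.538, -0.493, 0.683, -0.715], [-0.843, -0.321, 0.432, -0.781], [0.007, -0.808, -0.589, 1.28], [0.0, 0.0, 0.0, 1.0]]
pad_left 0.58 [219. 269.] 1987 [0.521 0.004 0.169]
pad_left 0.25 [217. 245.] 124 [0.481 0.079 0.169]
pad_right 0.88 [218. 272.] 2004 [ 0.529 -0.001  0.169]
shutter_post 0.59 [219. 273.] 1897 [ 0.435 -0.064  0.25 ]
shutter_post 0.52 [218. 246.] 174 [0.396 0.011 0.25 ]
shutter_post 0.45 [238. 318.] 477 [ 0.429 -0.228  0.25 ]
ball0_center 0.39 [225. 242.] 33 [0.444 0.064 0.165]
tray_left 0.71 [245. 264.] 7247 [0.514 0.02  0.05 ]
tray_right 0.94 [241. 260.] 7128 [0.523 0.043 0.05 ]
[0.2844012  0.58451484 0.23137188] [2.24461282e-01 9.74483006e-01 6.29000808e-05 3.32841681e-05]
```

View pics/top0.png

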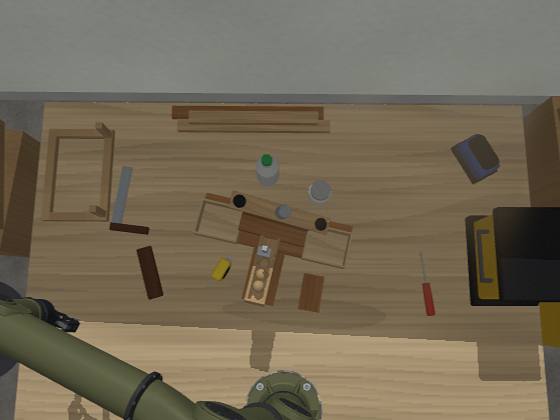

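View pics/side0.png

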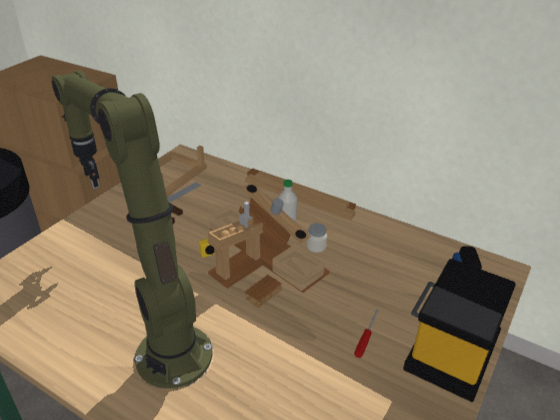

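The top view shows the pads at about (row 201, col 239) on the left and (224, 321) on the right, and the post near (250, 264). In the side view the pads are at about (188, 252) and (234, 300), with the post near (205, 247). Next I'll triangulate these.

```bash
python3 - <<'E'
from h import *
ims=[]
P={}
for n,(r,c) in(("top",(170,185)),("side",(160,190))):
    p=cam(n);P[n]=p
    ims.append(cv2.resize(p["pixels"][r:r+140,c:c+180,::-1],None,fx=4,fy=4,interpolation=cv2.INTER_CUBIC))
    cv2.imwrite(f"pics/{n}1.png",ims[-1])
    g=p["pixels"].astype(int).max(2)<45
    k,lab,st,ce=cv2.connectedComponentsWithStats(g.astype(np.uint8))
    for i in range(1,k):
        x,y=ce[i]
        if c<x<c+180 and r<y<r+140 and st[i,4]>25: print(n,"dark rc",np.round([y,x],1),st[i,4])
def tri(a,b):
    A=[];B=[]
    for n,rc in(("top",a),("side",b)):
        f,cx,cy=K(P[n]);T=P[n]["extrinsics"];d=T[:3,:3]@np.array([(rc[1]-cx)/f,(rc[0]-cy)/f,1]);d/=np.linalg.norm(d)
        M=np.eye(3)-np.outer(d,d);A.append(M);B.append(M@T[:3,3])
    return np.round(np.linalg.lstsq(np.vstack(A),np.hstack(B),rcond=None)[0],3)
print("L",tri((201,239),(188,252)),"R",tri((224,321),(234,300)))
E
```

```text
top dark rc [200.7 239. ] 121
top dark rc [223.8 320.5] 101
side dark rc [188.2 251.3] 50
side dark rc [233.9 300.2] 57
side dark rc [249.5 209.5] 50
L [0.596 0.127 0.206] R [ 0.542 -0.107  0.137]
```

View pics/top1.png

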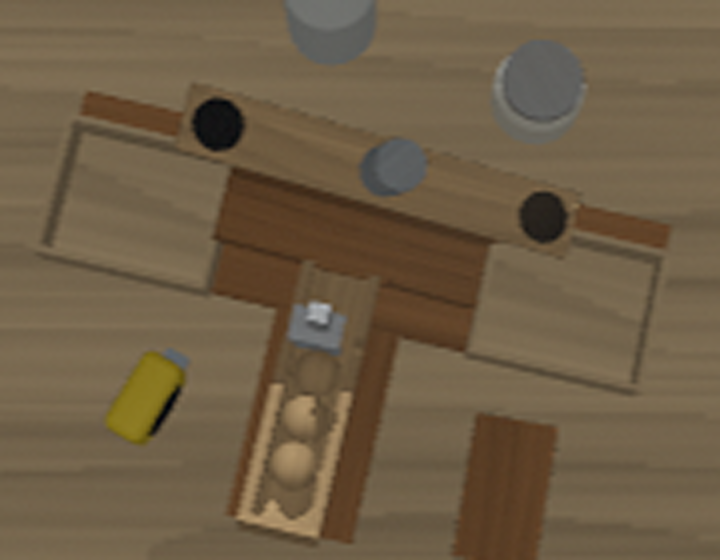

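View pics/side1.png

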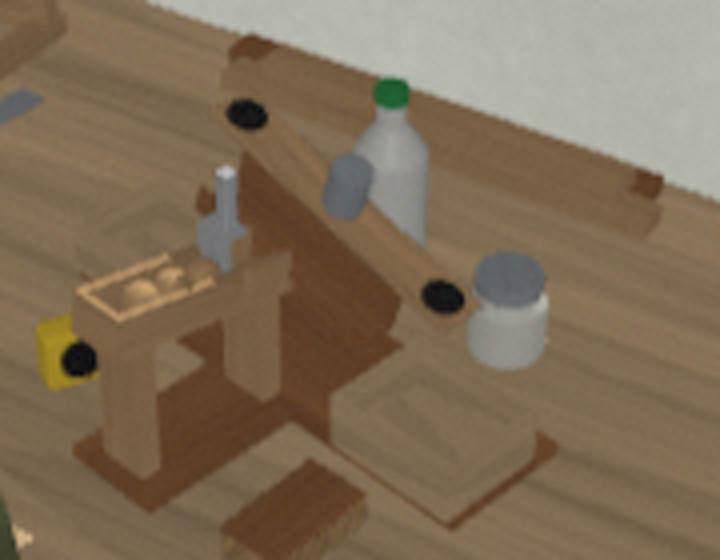

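The left pad is the raised one (z≈0.206), so it needs pressing. Now for the feeder frame and the post position.

```bash
python3 - <<'E'
from h import *
t=cam("top");s=cam("side")
print(atz(t,(200.7,239),.202),atz(t,(223.8,320.5),.132),atz(s,(188.2,251.3),.202),atz(s,(233.9,300.2),.132))
print("post",atz(t,(248.5,264.5),.252),atz(s,(203,246.5),.252))
L=(atz(t,(200.7,239),.202)+atz(s,(188.2,251.3),.202))/2;R=(atz(t,(223.8,320.5),.132)+atz(s,(233.9,300.2),.132))/2
d=(L-R)[:2];ey=d/np.linalg.norm(d);ex=np.array([ey[1],-ey[0]])
O=L[:2]-.047*ex-.1066*ey
Q=(atz(t,(248.5,264.5),.252)+atz(s,(203,246.5),.252))[:2]/2
e=arm.get_state()["ee_pos"]
print("ex",ex,"ey",ey,"O",O,"L",L,"post loc",(Q-O)@ex,(Q-O)@ey)
T=O+.047*ex+.116*ey;print("press",T,"shift units",(T-e[:2])/.08)
for n in("glue_bottle","tape_measure","screw_jar"):
  for r in finder.silhouettes(t,n)[:1]:print(n,r["p"],atz(t,r["position"],.1))
E
```

```text
[0.59736581 0.12834957 0.202     ] [ 0.54397953 -0.10644829  0.132     ] [0.5998798  0.13131275 0.202     ] [ 0.54699113 -0.10324568  0.132     ]
post [0.45717159 0.05379503 0.252     ] [0.45887541 0.05351659 0.252     ]
ex [ 0.97531079 -0.22083672] ey [0.22083672 0.97531079] O [0.529242   0.03624235] L [0.5986228  0.12983116 0.202     ] post loc -0.07330570832839986 0.0012558692521387807
press [0.60069867 0.13899908] shift units [ 3.95381922 -5.56887369]
glue_bottle 0.83 [0.70914326 0.04674626 0.1       ]
tape_measure 0.82 [0.4096605  0.18062829 0.1       ]
screw_jar 0.59 [ 0.65866026 -0.10533589  0.1       ]
```

Emit:
step_arm --plan '[{"xyz": [0.05, -0.1, 0.3], "yaw": 0.02}, {"xyz": [0.15, -0.25, 0.6], "yaw": 0.04}, {"xyz": [0.3, -0.4, 0.9], "yaw": 0.06}, {"xyz": [0.4, -0.55, 1], "yaw": 0.072}, {"xyz": [0.5, -0.7, 1], "yaw": 0.072}, {"xyz": [0.6, -0.85, 1], "yaw": 0.072}, {"xyz": [0.7, -1, 1], "yaw": 0.072}, {"xyz": [0.7, -1, 1], "yaw": 0.072}]' --grip 1

```text
t: 1.72
ee_pos: [0.3433, 0.5008, 0.3101]
ee_rot: [0.116, 0.993, -0.002, 0.0]
force: [0.2, -0.2, 0.6]
opening: -0.0004
gripper_force: 0.0
```

Emit:
step_arm --plan '[{"xyz": [0.12, -0.17, 0], "yaw": 0}, {"xyz": [0.24, -0.34, 0], "yaw": 0}, {"xyz": [0.36, -0.5, 0], "yaw": 0}, {"xyz": [0.48, -0.68, 0], "yaw": 0}, {"xyz": [0.6, -0.85, 0], "yaw": 0}, {"xyz": [0.7, -1, 0], "yaw": 0}, {"xyz": [0.7, -1, 0], "yaw": 0}, {"xyz": [0.7, -1, 0], "yaw": 0}]'

```text
t: 2.38
ee_pos: [0.3964, 0.4244, 0.3109]
ee_rot: [0.114, 0.994, -0.0, -0.0]
force: [-1.3, 1.0, -0.0]
opening: 0.0002
gripper_force: 0.0
```

Emit:
step_arm --plan '[{"xyz": [0.12, -0.17, 0], "yaw": 0}, {"xyz": [0.24, -0.34, 0], "yaw": 0}, {"xyz": [0.36, -0.5, 0], "yaw": 0}, {"xyz": [0.48, -0.68, 0], "yaw": 0}, {"xyz": [0.6, -0.85, 0], "yaw": 0}, {"xyz": [0.7, -1, 0], "yaw": 0}, {"xyz": [0.7, -1, 0], "yaw": 0}, {"xyz": [0.7, -1, 0], "yaw": 0}]'

```text
t: 3.05
ee_pos: [0.4517, 0.3456, 0.3111]
ee_rot: [0.113, 0.994, 0.0, -0.0]
force: [-0.4, 0.6, 0.3]
opening: -0.0001
gripper_force: 0.0
```

Emit:
step_arm --plan '[{"xyz": [0.12, -0.17, 0], "yaw": 0}, {"xyz": [0.24, -0.34, 0], "yaw": 0}, {"xyz": [0.36, -0.5, 0], "yaw": 0}, {"xyz": [0.48, -0.68, 0], "yaw": 0}, {"xyz": [0.6, -0.85, 0], "yaw": 0}, {"xyz": [0.7, -1, 0], "yaw": 0}, {"xyz": [0.7, -1, 0], "yaw": 0}, {"xyz": [0.7, -1, 0], "yaw": 0}]'

```text
t: 3.72
ee_pos: [0.5076, 0.2662, 0.3112]
ee_rot: [0.112, 0.994, 0.0, -0.0]
force: [-0.6, 1.1, -0.3]
opening: -0.0
gripper_force: 0.0
```

Emit:
step_arm --plan '[{"xyz": [0.12, -0.17, 0], "yaw": 0}, {"xyz": [0.24, -0.34, 0], "yaw": 0}, {"xyz": [0.36, -0.5, 0], "yaw": 0}, {"xyz": [0.48, -0.68, 0], "yaw": 0}, {"xyz": [0.6, -0.85, 0], "yaw": 0}, {"xyz": [0.7, -1, 0], "yaw": 0}, {"xyz": [0.7, -1, 0], "yaw": 0}, {"xyz": [0.7, -1, 0], "yaw": 0}]'

```text
t: 4.38
ee_pos: [0.5637, 0.1865, 0.3111]
ee_rot: [0.112, 0.994, 0.0, -0.0]
force: [0.0, 0.4, -0.2]
opening: -0.0
gripper_force: 0.0
```

Emit:
step_arm --plan '[{"xyz": [0.15, -0.2, 0], "yaw": 0}, {"xyz": [0.3, -0.4, 0], "yaw": 0}, {"xyz": [0.46, -0.59, 0], "yaw": 0}, {"xyz": [0.46, -0.59, -0.25], "yaw": 0}, {"xyz": [0.46, -0.59, -0.5], "yaw": 0}, {"xyz": [0.46, -0.59, -0.75], "yaw": 0}, {"xyz": [0.46, -0.59, -1], "yaw": 0}, {"xyz": [0.46, -0.59, -1], "yaw": 0}]'

```text
t: 5.05
ee_pos: [0.5977, 0.1401, 0.2266]
ee_rot: [0.111, 0.994, -0.001, -0.004]
force: [-1.1, -0.4, -1.0]
opening: 0.0
gripper_force: 0.0
```

```bash
python3 - <<'E'
from h import *
t=cam("top");s=cam("side")
a=cv2.resize(t["pixels"][170:270,200:330,::-1],None,fx=3,fy=3);b=cv2.resize(s["pixels"][130:230,200:330,::-1],None,fx=3,fy=3)
cv2.imwrite("pics/a.png",np.hstack([a,b]))
E
```

```text
(no output)
```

View pics/a.png

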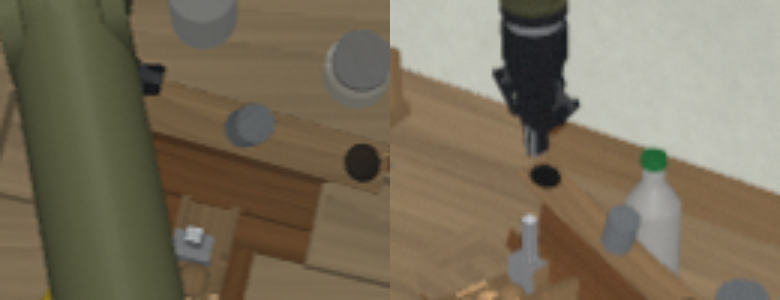

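The fingertips are right above the raised pad (side crop: tip about (148, 535), pad (176, 545)), so I can press.

Emit:
step_arm --plan '[{"xyz": [0, 0, -0.15], "yaw": 0}, {"xyz": [0, 0, -0.3], "yaw": 0}, {"xyz": [0, 0, -0.45], "yaw": 0}, {"xyz": [0, 0, -0.6], "yaw": 0}, {"xyz": [0, 0, -0.75], "yaw": 0}, {"xyz": [0, 0, -0.88], "yaw": 0}, {"xyz": [0, 0, -0.95], "yaw": 0}, {"xyz": [0, 0, -0.95], "yaw": 0}]'

```text
t: 5.82
ee_pos: [0.6001, 0.1369, 0.1531]
ee_rot: [0.113, 0.994, -0.001, -0.002]
force: [-0.6, -0.9, -0.2]
opening: 0.0
gripper_force: 0.0
```

Emit:
step_arm --plan '[{"xyz": [0, 0, 0.2], "yaw": 0}, {"xyz": [0, 0, 0.4], "yaw": 0}, {"xyz": [0, 0, 0.6], "yaw": 0}, {"xyz": [0, 0, 0.8], "yaw": 0}, {"xyz": [0, 0, 1], "yaw": 0}, {"xyz": [0, 0, 1], "yaw": 0}, {"xyz": [0, 0, 1], "yaw": 0}, {"xyz": [0, 0, 1], "yaw": 0}]'

```text
t: 6.48
ee_pos: [0.6009, 0.1372, 0.2346]
ee_rot: [0.113, 0.994, -0.0, -0.0]
force: [-1.0, 0.3, -0.1]
opening: 0.0004
gripper_force: 0.0
```

Emit:
step_arm --plan '[{"xyz": [0, 0, 0.2], "yaw": 0}, {"xyz": [0, 0, 0.4], "yaw": 0}, {"xyz": [0, 0, 0.6], "yaw": 0}, {"xyz": [0, -0.1, 0.8], "yaw": 0}, {"xyz": [-0.2, -0.3, 1], "yaw": 0}, {"xyz": [-0.4, -0.6, 1], "yaw": 0}, {"xyz": [-0.6, -0.9, 1], "yaw": 0}, {"xyz": [-0.7, -1, 1], "yaw": 0}]'

```text
t: 7.15
ee_pos: [0.5436, 0.0528, 0.3146]
ee_rot: [0.115, 0.993, -0.001, -0.001]
force: [0.5, -0.6, 0.6]
opening: 0.0001
gripper_force: 0.0
```

```bash
python3 - <<'E'
from h import *
s=cam("side"); print(arm.get_state()["ee_pos"])
cv2.imwrite("pics/b.png",cv2.resize(s["pixels"][110:310,180:380,::-1],None,fx=3,fy=3))
E
```

```text
[0.54297415 0.05261911 0.31487972]
```

View pics/b.png

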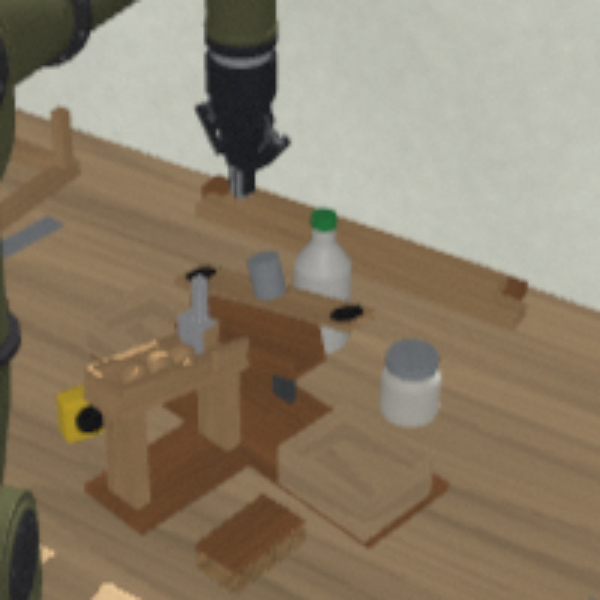

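The gate has rocked over: the left pad is low at crop (272, 200) and the right pad high at (313, 347). Next I go to the right of the post.

Emit:
step_arm --plan '[{"xyz": [-0.2, -0.15, 0], "yaw": 0}, {"xyz": [-0.4, -0.3, 0], "yaw": 0}, {"xyz": [-0.6, -0.45, 0], "yaw": 0}, {"xyz": [-0.8, -0.6, 0], "yaw": 0}, {"xyz": [-1, -0.63, 0], "yaw": 0}, {"xyz": [-1, -0.63, 0], "yaw": 0}, {"xyz": [-1, -0.63, 0], "yaw": 0}, {"xyz": [-1, -0.63, 0], "yaw": 0}]'

```text
t: 7.87
ee_pos: [0.4658, 0.0079, 0.3148]
ee_rot: [0.112, 0.994, 0.0, -0.0]
force: [-0.0, 0.3, 0.8]
opening: 0.0003
gripper_force: 0.0
```

Emit:
step_arm --plan '[{"xyz": [-0.1, 0, 0], "yaw": 0}, {"xyz": [-0.2, 0, 0], "yaw": 0}, {"xyz": [-0.2, 0, -0.2], "yaw": 0}, {"xyz": [-0.2, 0, -0.4], "yaw": 0}, {"xyz": [-0.2, 0, -0.6], "yaw": 0}, {"xyz": [-0.2, 0, -0.8], "yaw": 0}, {"xyz": [-0.2, 0, -1], "yaw": 0}, {"xyz": [-0.2, 0, -1], "yaw": 0}]'

```text
t: 8.53
ee_pos: [0.4469, 0.007, 0.2322]
ee_rot: [0.113, 0.994, -0.001, -0.003]
force: [-0.7, 0.0, -0.1]
opening: -0.0
gripper_force: 0.0
```

```bash
python3 - <<'E'
from h import *
t=cam("top");s=cam("side");print(arm.get_state()["ee_pos"])
a=cv2.resize(t["pixels"][190:290,200:330,::-1],None,fx=3,fy=3);b=cv2.resize(s["pixels"][150:250,190:320,::-1],None,fx=3,fy=3)
cv2.imwrite("pics/c.png",np.hstack([a,b]))
E
```

```text
[0.44876193 0.00707389 0.23530008]
```

View pics/c.png

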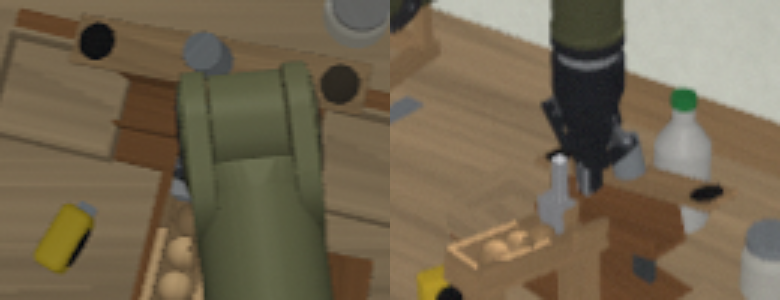

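The fingers stand beside the post on its right side and level with it (side crop: tip (185, 590), post (160, 560)). Lower a little and push left.

Emit:
step_arm --plan '[{"xyz": [0, 0, -0.1], "yaw": 0}, {"xyz": [0.02, 0.1, -0.16], "yaw": 0}, {"xyz": [0.04, 0.2, -0.16], "yaw": 0}, {"xyz": [0.07, 0.3, -0.16], "yaw": 0}, {"xyz": [0.09, 0.4, -0.16], "yaw": 0}, {"xyz": [0.11, 0.5, -0.16], "yaw": 0}, {"xyz": [0.14, 0.6, -0.16], "yaw": 0}, {"xyz": [0.16, 0.7, -0.16], "yaw": 0}]'

```text
t: 9.3
ee_pos: [0.4623, 0.0637, 0.2227]
ee_rot: [0.113, 0.994, -0.0, 0.0]
force: [0.3, -1.8, 0.5]
opening: -0.0
gripper_force: 0.6
```

Emit:
step_arm --plan '[{"xyz": [0.01, 0.05, 0], "yaw": 0}, {"xyz": [0.02, 0.1, 0], "yaw": 0}, {"xyz": [0.03, 0.14, 0], "yaw": 0}, {"xyz": [0.04, 0.17, 0], "yaw": 0}, {"xyz": [0.04, 0.17, 0], "yaw": 0}, {"xyz": [0.04, 0.17, 0], "yaw": 0}, {"xyz": [0.04, 0.17, 0], "yaw": 0}, {"xyz": [0.04, 0.17, 0], "yaw": 0}]'

```text
t: 9.97
ee_pos: [0.4648, 0.0753, 0.2226]
ee_rot: [0.114, 0.994, -0.001, -0.0]
force: [-2.5, -3.6, 2.0]
opening: 0.0001
gripper_force: 2.6
```

Emit:
step_arm --plan '[{"xyz": [0.01, 0.04, 0], "yaw": 0}, {"xyz": [0.02, 0.08, 0], "yaw": 0}, {"xyz": [0.02, 0.1, 0], "yaw": 0}, {"xyz": [0.02, 0.1, 0], "yaw": 0}, {"xyz": [0.02, 0.1, 0], "yaw": 0}, {"xyz": [0.02, 0.1, 0], "yaw": 0}, {"xyz": [0.02, 0.1, 0], "yaw": 0}, {"xyz": [0.02, 0.1, 0], "yaw": 0}]'

```text
t: 10.63
ee_pos: [0.4648, 0.0757, 0.2226]
ee_rot: [0.116, 0.993, -0.006, -0.002]
force: [-9.1, -20.1, 8.7]
opening: 0.0002
gripper_force: 11.2
```

The force climbs with no further motion, so the shutter is at its stop. Backing off right and up.

Emit:
step_arm --plan '[{"xyz": [-0.04, -0.2, 0], "yaw": 0}, {"xyz": [-0.1, -0.4, 0], "yaw": 0}, {"xyz": [-0.1, -0.5, 0.2], "yaw": 0}, {"xyz": [-0.1, -0.6, 0.4], "yaw": 0}, {"xyz": [-0.1, -0.7, 0.6], "yaw": 0}, {"xyz": [-0.1, -0.8, 0.8], "yaw": 0}, {"xyz": [-0.1, -0.9, 1], "yaw": 0}, {"xyz": [-0.1, -1, 1], "yaw": 0}]'

```text
t: 11.3
ee_pos: [0.4606, 0.005, 0.3058]
ee_rot: [0.113, 0.994, 0.002, 0.003]
force: [0.6, -0.2, 1.3]
opening: -0.0002
gripper_force: 0.0
```

Emit:
step_arm --plan '[{"xyz": [0, -0.2, 0.1], "yaw": 0}, {"xyz": [0, -0.4, 0.2], "yaw": 0}, {"xyz": [0, -0.6, 0.3], "yaw": 0}, {"xyz": [0, -0.8, 0.3], "yaw": 0}, {"xyz": [0, -1, 0.3], "yaw": 0}, {"xyz": [0, -1, 0.3], "yaw": 0}, {"xyz": [0, -1, 0.3], "yaw": 0}, {"xyz": [0, -1, 0.3], "yaw": 0}]'

```text
t: 11.97
ee_pos: [0.4588, -0.0742, 0.326]
ee_rot: [0.112, 0.994, 0.0, -0.0]
force: [0.7, 0.2, 0.0]
opening: 0.0
gripper_force: 0.0
```

Emit:
step_arm --plan '[{"xyz": [0, -0.2, 0], "yaw": 0}, {"xyz": [0, -0.4, 0], "yaw": 0}, {"xyz": [0, -0.6, 0], "yaw": 0}, {"xyz": [0, -0.8, 0], "yaw": 0}, {"xyz": [0, -1, 0], "yaw": 0}, {"xyz": [0, -1, 0], "yaw": 0}, {"xyz": [0, -1, 0], "yaw": 0}, {"xyz": [0, -1, 0], "yaw": 0}]'

```text
t: 12.63
ee_pos: [0.4591, -0.1536, 0.3263]
ee_rot: [0.112, 0.994, 0.0, -0.0]
force: [0.4, -0.4, -0.4]
opening: 0.0
gripper_force: 0.0
```

```bash
python3 - <<'E'
from h import *
t=cam("top");s=cam("side");print(arm.get_state()["ee_pos"])
a=cv2.resize(t["pixels"][180:310,185:315,::-1],None,fx=3,fy=3);b=cv2.resize(s["pixels"][160:290,190:320,::-1],None,fx=3,fy=3)
cv2.imwrite("pics/d.png",np.hstack([a,b]))
E
```

```text
[ 0.45911938 -0.15374712  0.32637904]
```

View pics/d.png

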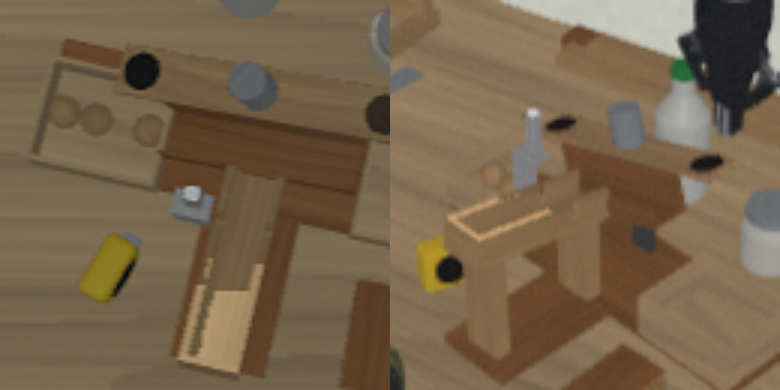

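All three balls are in the left tray (top crop (112, 64), (118, 96), (130, 148)) and the shutter is out to the left. I'll check they are at rest and how far in the right-hand one lies.

Emit:
step_arm --plan '[{"xyz": [0, 0, 0], "yaw": 0}, {"xyz": [0, 0, 0], "yaw": 0}, {"xyz": [0, 0, 0], "yaw": 0}, {"xyz": [0, 0, 0], "yaw": 0}, {"xyz": [0, 0, 0], "yaw": 0}, {"xyz": [0, 0, 0], "yaw": 0}, {"xyz": [0, 0, 0], "yaw": 0}, {"xyz": [0, 0, 0], "yaw": 0}]'

```text
t: 13.4
ee_pos: [0.4588, -0.1555, 0.3265]
ee_rot: [0.113, 0.994, 0.0, 0.0]
force: [-0.2, -0.5, -0.2]
opening: 0.0001
gripper_force: 0.0
```

```bash
python3 - <<'E'
from h import *
O=np.array([.5292,.0362]);ex=np.array([.9753,-.2208]);ey=np.array([.2208,.9753])
for i in range(2):
    t=cam("top")
    for r in sorted((q for l in("ball0_center",) for q in finder.silhouettes(t,l)),key=lambda q:-q["p"])[:4]:
        X=atz(t,r["position"],.034)[:2]-O; print(i,round(r["p"],2),np.round(r["position"],1),np.round([X@ex,X@ey],3))
X=atz(t,(223.3,234.3),.034)[:2]-O;print("crop read",X@ex,X@ey)
cv2.imwrite("pics/e.png",cv2.resize(t["pixels"][180:310,185:315,::-1],None,fx=4,fy=4))
E
```

```text
0 0.29 [190.1 320. ] [ 0.168 -0.116]
crop read 0.0037226214566742576 0.12271397176222805
```

View pics/e.png

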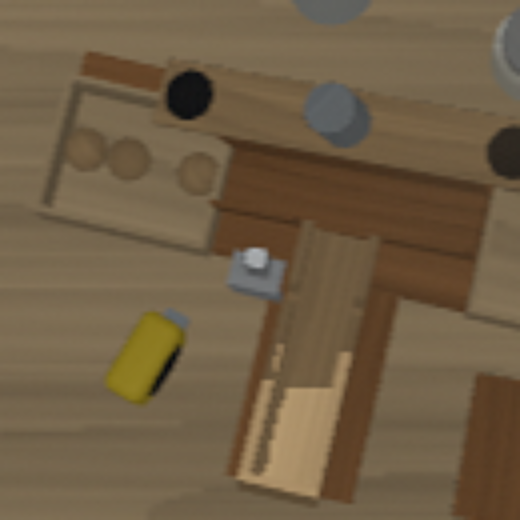

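The balls haven't moved since the last picture (the right-hand one is still at (173, 197), feeder y≈0.12), so I'm handing in.

```bash
python3 -c "
from station import ticket
print(ticket.close_job())"
```

```text
the job is handed in; nothing more can be done
None
```

The job is handed in (no verdict came back): the gate is rocked over to its other stop, the shutter is pushed open to its stop, and all three balls lie at rest in the left tray, with the arm clear.

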